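# Set the slider of a cutting gauge to its marked stop

### The job

Set the cutting gauge to length: with the fingertips press down the pad in the middle of the rail's slider to free its brake, and only then, keeping the pad pressed, push the slider along the rail until it rests against the stop that has an upright pin on top. Let the pad spring back up so that the brake grips again, with the slider still against that stop. Nothing is to be grasped or forced: do not shove the slider hard, and leave the mould, the jigger and the little bottle beside the gauge where they stand.

Things in the scene. Friction and masses are not known exactly. Their poses are not given: they have to be found in the camera images.
- gauge: Cutting gauge, screwed down: plywood board 100 x 380 x 12 mm with a T-shaped aluminium rail 350 mm long on its middle line, top of the rail at 32 mm. Origin: centre of the board's underside, on the table. Its y axis runs along the rail, z up.
- slider (a joint): Position of the aluminium slider's middle along the gauge's y axis, in m, 0 at the middle of the rail. The slider runs on the rail and cannot be lifted off. It is 84 mm long along the rail, 60 mm wide; two upright ends, each 13 mm thick with tops 70 mm above the table, leave a saddle 58 mm long between them, open at both sides, in which the pad lies. With the pad up a brake holds it on the rail (it takes over 20 N to drag it); with the pad down it slides with about 1 N.
- slider_mid (a point): Point fixed to the slider, in its middle, 56 mm above the table (the height of the pad's top when up); does not sink with the pad. Axes as the gauge's.
- pad (a joint): How far the pad is pressed down, in m: 0 up (brake on), 0.008 fully down. The force rises to about 8 N in the first 3 mm, where the brake comes free, then only to about 10 N at the bottom and springs back when let go.
- pad_top (a point): Centre of the top of the black ribbed pad in the slider's middle, 44 mm across the rail x 54 mm along it; 56 mm above the table when up, 48 mm fully down. It moves with the pad. The pad's top lies 14 mm below the tops of the slider's upright ends.
- stop_pin: The marked stop: dark steel block clamped on the rail, 20 mm long along the rail, 60 mm wide, 54 mm high, with a round upright steel pin 12 mm thick on top (pin's top 79 mm above the table). Fixed. It is at either end of the rail. Origin: on the table under its middle, on the rail's middle line. Slider and stop touch when their middles are 52 mm apart.
- stop_plain: The other stop at the other end of the rail: the same block without a pin. Fixed. Origin as for the marked stop.
- mould: Bystander: carved wooden press mould, 58 x 160 x 27 mm, lying loose behind the gauge. Origin: centre of its underside.
- jigger: Bystander: double-ended steel jigger, 41 mm across, 100 mm tall, standing loose behind the gauge. Origin: centre of its underside.
- dropper: Bystander: little colour bottle, 25 mm across, 68 mm tall, standing loose left of the gauge. Origin: centre of its underside.

How it is judged:
By the outcome, as a careful person would: the job done as asked, in the order asked, and still so for the second after the job is handed in, with the robot touching nothing.
It also fails if it takes over 32 s, if anything falls off the work surface, if the arm or the gripper's body presses on something with over 40 N, if the wrist force passes 120 N, or if a joint passes its speed limit or range.

### The arm

A 6-joint arm with a two-finger parallel gripper is mounted at the origin on a cart in front of the work surface, level with it; the furniture and walls round the work are solid. World frame = base frame: x ahead of the robot, y to its left, z up, the work surface at z = 0. Lengths are in m, angles in rad, forces in N, time in s.
With the tool pointing down it reaches from about 0.25 to 0.8 m from the base axis. Payload 8.5 kg.
Tool frame: the origin (TCP) lies midway between the tips of the shut fingers; the grasp point (between the pads) lies 19 mm behind it (arm.tcp_to_grasp is the z of the grasp point in the tool frame, in m); z points along the fingers, x is the direction in which the jaws open and shut, and the axes are right-handed (so a half turn about z gives the same grasp; the last joint's range is limited). The gripper opens to 85 mm and grips with 20 to 120 N. Pads are 22 mm wide; open, the fingers measure 114 mm over their backs; the gripper's body (76 mm by 85 mm) begins 54 mm behind the grasp point. The pads swing forward as they close: fully open they stand 13 mm farther back than shut.
Start: joints at [1.3, 0.238, -0.013, 1.319, 0, 1.571], TCP at [0.14, 0.506, 0.231] pointing down, gripper open.
Joint ranges: [-2.66, 2.66], [-1.03, 1.9], [-1.14, 1.46], [-1.82, 2.27], [-1.45, 1.34], [-3.14, 3.14]. Speed limits (rad/s): [2.22, 2.22, 2.79, 3.14, 3.14, 3.14].

### API

Orientations are given as [roll, pitch, yaw] about the fixed x, y, z axes, in that order (R = Rz(yaw) Ry(pitch) Rx(roll)).
In Python, from station import arm, cams gives the robot as it stands.
- The arm moves only by the shell command python3 -m crank 'ROWS' [FORCE]. ROWS is JSON, a list that holds one entry, the list of rows, each a list of 7 numbers: the shift along the tool's x, y, z each as a share of 0.15 m, from -1 to 1, then the turn, a rotation vector about the tool's x, y, z each as a share of 120 degrees, from -1 to 1, then the closure, from 0 (fully open) to 1 (shut). In form: [[[x, y, z, ax, ay, az, grip], ...]]. A call has 1 to 12 rows; each row is the pose to reach, as a shift and turn from the pose measured when the call began, along the tool's axes at that moment; what a row does not reach only later rows make up. A row lasts 1/12 s, in which the tool goes at most 41.7 mm and 7.16 degrees, less where a joint would pass 70% of its speed; a pose out of reach is approached as far as the arm can. A call with a number of a shift or a turn outside -1 to 1 is refused whole. A call with a gripper value outside its range is refused whole. The fingers move at their own pace and stop on an object; FORCE is the grip in N (left out, the last holds). Time passes only in rows, so rows that repeat a pose let the fingers close. It gives the time, the measured TCP pose, the force and the opening at its end, in the units of the state.
- arm.state(): the state, without advancing time (a new reading comes with each control period).
- cams.read_camera(name): name is "scene" or "top"; returns a dict with "img" (420x560x3 uint8, red, green, blue), "z_map" (420x560 float32, m along the optical axis (not along the pixel's ray), 0 where there is no reading), "camera_matrix" (3x3 intrinsics, pixels), "distortion" ([k1, k2, p1, p2, k3] as OpenCV has them; the pictures are not rectified), "rvec" (rotation vector, rad) and "tvec" (3), from world to camera coordinates, as OpenCV has them. Camera axes: x right, y down, z forward; pixel columns grow to the right and rows downward; lengths in m; the calibration is good to about 2 mm. A picture is of the moment at which its call begins.
- arm.job_done(): hands the job in, once; it reports no verdict.
The state is a dict: "time_s": time; "qpos": joint angles; "qd": joint speeds; "tau": joint torques, N m; "position": TCP position; "ee_rot": TCP orientation; "contact_force": force on the tool from outside, world axes, zero at the start; "ft_torque": the same for the moment, N m; "grip_width": finger opening in m.
Only numpy, scipy, OpenCV 4.12 (cv2) and the standard library are available. Lean on these libraries where they do the work, as an engineer would, in place of code of your own. Each camera call takes 0.05 s, during which the arm holds its last target. There are 200 camera calls.

## Working session

There is one attempt and no reset: what is moved stays moved. The work goes in short steps, Python scripts to look and compute and a shell command to move; the robot and the scene stay as the last step left them, time stands still between calls to the robot, and variables do not carry over. Pictures are saved under pics/ and viewed, on a budget of 10 in all, crops included, one or two more only if the job needs it, and the job is handed in when it is done.

```bash
mkdir -p pics
python3 - <<'E'
from station import arm,cams
import cv2,numpy as np
print(arm.state())
for n in("scene","top"):
    d=cams.read_camera(n); np.savez(f'{n}.npz',**d); cv2.imwrite(f'pics/{n}0.png',d['img'][:,:,::-1])
    R=cv2.Rodrigues(np.array(d['rvec']))[0]; print(n,-R.T@np.array(d['tvec']).ravel(),d['distortion'])
E
```

```text
{'time_s': 0.0, 'qpos': array([ 1.29997424e+00,  2.38778705e-01, -1.42395988e-02,  1.31920596e+00,
       -3.65324470e-05,  1.57081309e+00]), 'qd': array([-9.96924203e-04,  1.26174774e-03, -5.17873612e-04, -3.03853289e-05,
        8.96977380e-04, -1.60988859e-03]), 'tau': array([ 4.80757808e-04, -5.38771605e+01,  3.46439552e+01,  1.82980701e-02,
       -5.42638122e-05,  9.29291950e-07]), 'position': array([0.14035075, 0.50546537, 0.23068442]), 'ee_rot': array([3.14155610e+00, 1.42793351e-03, 1.29995748e+00]), 'contact_force': array([ 0.03304573,  0.23830122, -0.11554946]), 'ft_torque': array([ 0.03766962,  0.03013196, -0.00146089]), 'grip_width': 0.08534533283086945}
scene [ 0.11083642 -0.46494264  0.84908369] [-0.02749188  0.          0.          0.          0.        ]
top [0.43862431 0.08048676 0.9849122 ] [0.02519203 0.         0.         0.         0.        ]
```

View pics/scene0.png

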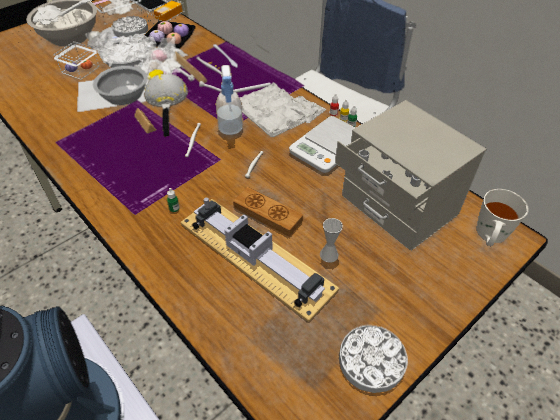

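View pics/top0.png

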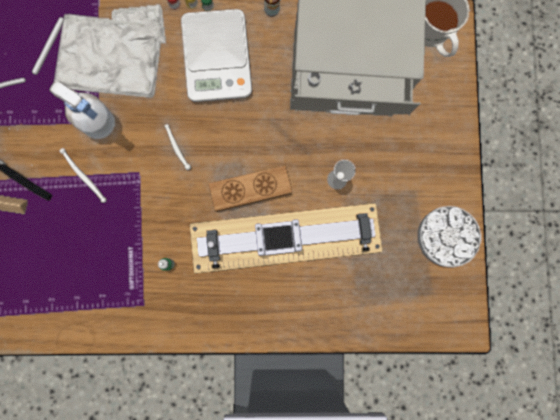

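The top view shows the gauge from (193,245) to (380,230), with the slider's pad at (278,237) and stops at (212,245) and (364,228). The bottle is at (165,264). I'll zoom in to find the pin and measure.

```bash
cat > h.py <<'E'
import cv2,numpy as np
def ray(d,uv,z):
    K=np.array(d['camera_matrix']);R=cv2.Rodrigues(np.array(d['rvec']))[0];t=np.array(d['tvec']).ravel()
    p=cv2.undistortPoints(np.array(uv,float).reshape(-1,1,2),K,np.array(d['distortion'])).reshape(-1,2)
    c=-R.T@t; v=np.c_[p,np.ones(len(p))]@R
    return c+v*((z-c[2])/v[:,2])[:,None]
def cloud(d):
    h,w=d['z_map'].shape; uv=np.stack(np.meshgrid(np.arange(w),np.arange(h)),-1).reshape(-1,2).astype(float)
    K=np.array(d['camera_matrix']);R=cv2.Rodrigues(np.array(d['rvec']))[0];t=np.array(d['tvec']).ravel()
    p=cv2.undistortPoints(uv.reshape(-1,1,2),K,np.array(d['distortion'])).reshape(-1,2)
    z=d['z_map'].reshape(-1,1)
    return ((np.c_[p,np.ones(len(p))]*z-t)@R).reshape(h,w,3)
E
python3 - <<'E'
from h import *
s=np.load('scene.npz');t=np.load('top.npz')
a=cv2.resize(s['img'][190:325,170:350],None,fx=4.2,fy=4.2,interpolation=3)[:,:780]
cv2.imwrite('pics/zs.png',a[:,:,::-1])
b=cv2.resize(t['img'][195:285,150:390],None,fx=3.3,fy=3.3,interpolation=3)
cv2.imwrite('pics/zt.png',b[:,:,::-1])
g=t['img'].astype(int).max(2)
m=((g<60)).astype(np.uint8); m[:200]=0;m[280:]=0;m[:,:190]=0;m[:,390:]=0
n,l,st,c=cv2.connectedComponentsWithStats(m)
for i in range(1,n):
    if st[i,4]>40: print(st[i],c[i],ray(t,c[i],.055),cv2.minAreaRect(np.argwhere(l==i)[:,::-1].astype(np.float32)))
P=cloud(t)
# board mask by colour: yellowish
hsv=cv2.cvtColor(t['img'],cv2.COLOR_RGB2HSV)
mb=(abs(P[...,2]-.012)<.006)
mb[:195]=0;mb[285:]=0;mb[:,:185]=0;mb[:,395:]=0
print(mb.sum(), P[237,278],P[245,212],P[228,364],P[320,300])
for (u,v) in [(195,222),(193,272),(380,205),(382,254)]: print(ray(t,(u,v),.012))
E
```

```text
[264 226  28  23 514] [277.84435798 237.26070039] [[0.49236033 0.05692417 0.055     ]] ((277.9146423339844, 237.23171997070312), (20.098541259765625, 26.061843872070312), 83.6598129272461)
5183 [0.49284316 0.05663572 0.0553232 ] [0.47586226 0.17939454 0.08245191] [ 0.51129039 -0.11000387  0.05353692] [ 0.33094906  0.0105539  -0.00176352]
[[0.52458087 0.22196903 0.012     ]]
[[0.42539772 0.22332482 0.012     ]]
[[ 0.56168982 -0.1520926   0.012     ]]
[[ 0.46235879 -0.15391715  0.012     ]]
```

View pics/zs.png

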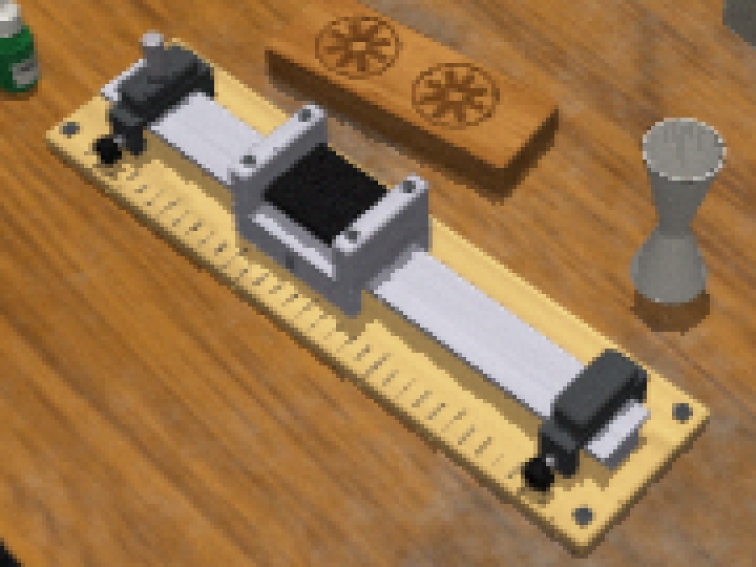

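View pics/zt.png

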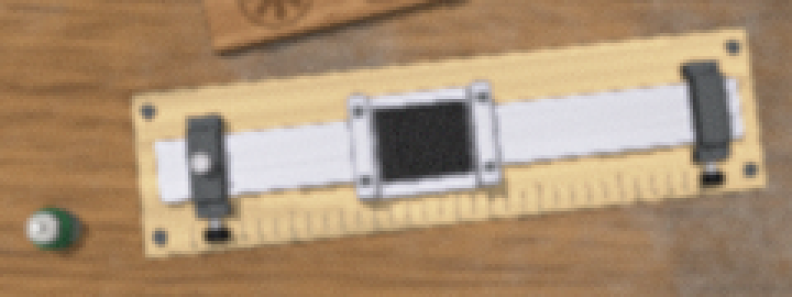

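The pin is on the left (+y) stop, at about (211,244) in the top view, and the way between is clear. Next I'll work out the rail axis and the moves.

Run:
```python
from h import *
from station import arm
from scipy.spatial.transform import Rotation as Ro
t=np.load('top.npz');s=np.load('scene.npz')
z=lambda x,y:(150+x/3.3,195+y/3.3)
L=ray(t,z(206,165),.054)[0];Rr=ray(t,z(708,110),.054)[0]
pin=ray(t,z(201,162),.079)[0]; pad=ray(t,(277.85,237.25),.056)[0]
holes=[ray(t,z(*p),.012)[0] for p in[(148,112),(160,238),(733,48),(750,170)]]
print('L',L,'R',Rr,'pin',pin,'pad',pad,'board centre',np.mean(holes,0))
e=[holes[2]-holes[0],holes[3]-holes[1]]
for v in e+[Rr-L]: print(np.linalg.norm(v),np.degrees(np.arctan2(-v[1],-v[0])))
u=(L-Rr)/np.linalg.norm(L-Rr); print('pad->L',(L-pad)@u,(Rr-pad)@u,'travel',(L-pad)@u-.052, 'perp',np.cross(u,pad-Rr)[2])
# pad from the scene view
g=s['img'].max(2); m=(g<50).astype(np.uint8); m[:215]=0;m[260:]=0;m[:,:228]=0;m[:,268:]=0
n,l,st,c=cv2.connectedComponentsWithStats(m);i=1+st[1:,4].argmax();print('scene pad',st[i],ray(s,c[i],.056))
st=arm.state();R=Ro.from_euler('xyz',st['ee_rot'])
tgt=pad+u*.006
for h in(.11,.06,.049): 
    q=tgt.copy();q[2]=h;print(h,R.inv().apply(q-st['position'])/.15)
print('u',u,'turn share', (Ro.inv(R)*Ro.from_euler('xyz',[np.pi,0,np.arctan2(u[1],u[0])])).as_rotvec(degrees=True)/120)
```

```text
L [0.47703957 0.18170746 0.054     ] R [ 0.51061426 -0.11095864  0.054     ] pin [0.47767999 0.18182449 0.079     ] pad [0.4923231  0.05693877 0.056     ] board centre [0.49380135 0.03856158 0.012     ]
0.36009876430218496 96.63245048839761
0.35998269274223066 96.75429915842555
0.29458565497908357 96.54436969669193
pad->L 0.12569759258595473 -0.16888806239312887 travel 0.07369759258595474 perp -0.0009637370270847954
scene pad [233 224  29  24 367] [[0.49254348 0.05603452 0.056     ]]
0.11 [-2.21541556  3.04606771  0.80771914]
0.06 [-2.21496925  3.04607583  1.14105218]
0.049 [-2.21487107  3.04607761  1.21438544]
u [-0.1139726   0.99348389  0.        ] turn share [-1.34566687e-04  6.29128361e-04 -1.83852955e-01]
```

```bash
python3 -m crank '[[[-0.13,0.18,0,0,0,-0.05,1],[-0.28,0.39,0,0,0,-0.1,1],[-0.43,0.6,0,0,0,-0.15,1],[-0.57,0.8,0,0,0,-0.184,1],[-0.7,0.96,0,0,0,-0.184,1],[-0.7,1,0,0,0,-0.184,1]]]'
cat > rel.py <<'E'
import numpy as np
from station import arm
from scipy.spatial.transform import Rotation as Ro
s=arm.state();R=Ro.from_euler('xyz',s['ee_rot']);u=np.array([-.114,.9935,0]);p=np.array([.4924,.0565,0])
d=s['position']-p
print(s['time_s'],s['position'],s['ee_rot'],'F',s['contact_force'],'along',d@u,'across',np.cross(u,d)[2],'w',s['grip_width'])
for o in(0,.006): print(o,'shares xyz to z=.1:',R.inv().apply(p+u*o+[0,0,.1]-s['position'])/.15)
E
python3 rel.py
```

```text
time_s: 0.6
position: [0.258, 0.3604, 0.2309]
ee_rot: [-3.141, 0.003, 1.683]
contact_force: [1.0, 0.9, 0.4]
grip_width: 0.0121
0.6 [0.25799411 0.36040292 0.23085701] [-3.14095100e+00  3.00701118e-03  1.68314539e+00] F [0.99114664 0.90402144 0.41717137] along 0.32864982051987124 across 0.198237314416439 w 0.012145144408377611
0 shares xyz to z=.1: [-2.18581267  1.32627466  0.87810596]
0.006 shares xyz to z=.1: [-2.14581215  1.3261987   0.87798573]
```

```bash
python3 -m crank '[[[-0.2,0.15,0,0,0,0,1],[-0.4,0.3,0,0,0,0,1],[-0.6,0.45,0,0,0,0,1],[-0.8,0.6,0,0,0,0,1],[-1,0.7,0,0,0,0,1]]]' && python3 -m crank '[[[-0.2,0.12,0,0,0,0,1],[-0.4,0.24,0.1,0,0,0,1],[-0.6,0.36,0.2,0,0,0,1],[-0.8,0.48,0.3,0,0,0,1],[-1,0.6,0.4,0,0,0,1],[-1,0.62,0.5,0,0,0,1],[-1,0.62,0.5,0,0,0,1]]]' && python3 rel.py
```

```text
time_s: 1.02
position: [0.3808, 0.222, 0.2311]
ee_rot: [-3.141, 0.003, 1.683]
contact_force: [0.2, 0.7, 0.3]
grip_width: 0.0002
time_s: 1.6
position: [0.4896, 0.0816, 0.1535]
ee_rot: [-3.137, 0.003, 1.68]
contact_force: [-0.9, -0.4, -0.4]
grip_width: -0.0002
1.6 [0.48960545 0.08155989 0.15351151] [-3.13691556e+00  3.08326735e-03  1.67955641e+00] F [-0.89693746 -0.43684678 -0.43631349] along 0.02521558342024525 across -8.04452251338167e-05 w -0.00018874530104213201
0 shares xyz to z=.1: [-0.16700035  0.00205686  0.35725429]
0.006 shares xyz to z=.1: [-0.12700038  0.00183683  0.35713198]
```

```bash
python3 -m crank '[[[-0.07,0,0.12,0,0,0,1],[-0.127,0,0.25,0,0,0,1],[-0.127,0,0.36,0,0,0,1],[-0.127,0,0.45,0,0,0,1],[-0.127,0,0.45,0,0,0,1],[-0.127,0,0.45,0,0,0,1]]]' && python3 rel.py
python3 - <<'E'
from station import cams
import cv2
a=[]
for n,(r,c) in {'scene':(170,180),'top':(180,170)}.items():
    a.append(cv2.resize(cams.read_camera(n)['img'][r:r+140,c:c+180],None,fx=2.2,fy=2.2,interpolation=3))
cv2.imwrite('pics/c1.png',cv2.hconcat(a)[:,:,::-1])
E
```

```text
time_s: 2.1
position: [0.4908, 0.0632, 0.0864]
ee_rot: [-3.136, 0.003, 1.681]
contact_force: [0.5, -0.5, 0.8]
grip_width: 0.0001
2.1 [0.49076196 0.06317393 0.08635564] [-3.13575151e+00  2.90142499e-03  1.68059546e+00] F [ 0.45268326 -0.47350991  0.81690757] along 0.006817288946741782 across 0.0008665689982525657 w 0.00011573056197138427
0 shares xyz to z=.1: [-0.04568531  0.00544842 -0.09086363]
0.006 shares xyz to z=.1: [-0.00568511  0.00526986 -0.09097864]
```

View pics/c1.png

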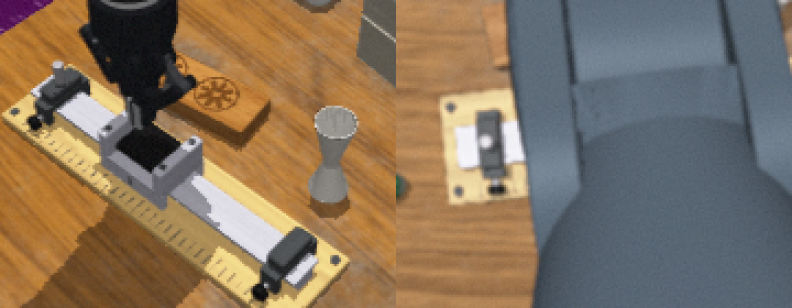

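The fingers are above the saddle. The knuckles stick out along the rail, so I'll check that they clear the 79 mm pin and the 70 mm ends before pressing.

Run:
```python
from h import *
from station import cams,arm
d=cams.read_camera('scene');P=cloud(d);s=arm.state();u=np.array([-.114,.9935,0]);w=np.array([.9935,.114,0])
D=P-s['position'];a=D@u;b=D@w;z=D[...,2]
m=(d['z_map']>0)&(abs(b)<.06)&(d['img'].max(2)<90)&(P[...,2]>.082)
for lo in np.arange(-.07,.07,.01):
    k=m&(a>=lo)&(a<lo+.01)
    if k.sum(): print(round(lo,3),k.sum(),'min z above TCP',np.percentile(z[k],[0,3,10]).round(3))
```

```text
-0.07 33 min z above TCP [0.084 0.086 0.087]
-0.06 3008 min z above TCP [0.074 0.4   0.415]
-0.05 2082 min z above TCP [0.063 0.102 0.281]
-0.04 2621 min z above TCP [0.05  0.116 0.149]
-0.03 1081 min z above TCP [0.049 0.085 0.136]
-0.02 893 min z above TCP [0.005 0.025 0.058]
-0.01 652 min z above TCP [0.002 0.018 0.079]
0.0 609 min z above TCP [0.016 0.046 0.077]
0.01 403 min z above TCP [0.025 0.069 0.139]
0.02 262 min z above TCP [0.047 0.053 0.177]
0.03 208 min z above TCP [0.048 0.061 0.069]
0.04 69 min z above TCP [0.067 0.072 0.076]
0.05 23 min z above TCP [0.081 0.082 0.084]
0.06 1 min z above TCP [0.087 0.087 0.087]
```

Clearance is fine: the knuckles are at least 48 mm above the tip. Going down.

```bash
python3 -m crank '[[[-0.005,0.005,0.08,0,0,0,1],[-0.005,0.005,0.16,0,0,0,1],[-0.005,0.005,0.18,0,0,0,1],[-0.005,0.005,0.19,0,0,0,1],[-0.005,0.005,0.19,0,0,0,1]]]' && python3 -m crank '[[[0,0,0.01,0,0,0,1],[0,0,0.02,0,0,0,1],[0,0,0.03,0,0,0,1],[0,0,0.03,0,0,0,1],[0,0,0.03,0,0,0,1]]]' && python3 rel.py
```

```text
time_s: 2.67
position: [0.4929, 0.0624, 0.0593]
ee_rot: [-3.139, 0.003, 1.68]
contact_force: [-0.6, -0.5, -0.7]
grip_width: 0.0001
time_s: 3.08
position: [0.4933, 0.0624, 0.0551]
ee_rot: [-3.14, 0.003, 1.68]
contact_force: [0.3, 0.5, 2.0]
grip_width: 0.0004
3.0833 [0.49328515 0.06242458 0.05511248] [-3.13979964e+00  2.87263962e-03  1.68039438e+00] F [0.33870884 0.46218039 2.00505266] along 0.005785165018297725 across -0.0015548010224010543 w 0.00044134233750415023
0 shares xyz to z=.1: [-0.03947427 -0.01072211 -0.29911921]
0.006 shares xyz to z=.1: [ 0.0005259  -0.01090824 -0.29923378]
```

```bash
python3 -m crank '[[[0,-0.01,0.01,0,0,0,1],[0,-0.01,0.02,0,0,0,1],[0,-0.01,0.03,0,0,0,1],[0,-0.01,0.037,0,0,0,1],[0,-0.01,0.037,0,0,0,1],[0,-0.01,0.037,0,0,0,1]]]' && python3 rel.py
```

```text
time_s: 3.58
position: [0.493, 0.0624, 0.0504]
ee_rot: [3.141, 0.003, 1.68]
contact_force: [2.8, 0.2, 8.8]
grip_width: 0.0002
3.5833 [0.49301194 0.06242799 0.05039142] [3.14064903e+00 2.75162682e-03 1.68039541e+00] F [2.79303304 0.19792209 8.83931791] along 0.005819698165206887 across -0.0012837531473300946 w 0.00017885838587483163
0 shares xyz to z=.1: [-0.03974648 -0.00806582 -0.33062353]
0.006 shares xyz to z=.1: [ 2.53703605e-04 -8.25160612e-03 -3.30733776e-01]
```

```bash
python3 -m crank '[[[0,0,0.008,0,0,0,1],[0.01,0,0.008,0,0,0,1],[0.03,0,0.008,0,0,0,1],[0.06,0,0.008,0,0,0,1],[0.09,0,0.008,0,0,0,1],[0.12,0,0.008,0,0,0,1],[0.15,0,0.008,0,0,0,1],[0.18,0,0.008,0,0,0,1],[0.2,0,0.008,0,0,0,1],[0.2,0,0.008,0,0,0,1]]]' && python3 rel.py;  python3 - <<'E'
from station import cams
import cv2
a=[]
for n,(r,c) in {'scene':(170,180),'top':(180,170)}.items():
    a.append(cv2.resize(cams.read_camera(n)['img'][r:r+140,c:c+180],None,fx=2.2,fy=2.2,interpolation=3))
cv2.imwrite('pics/c2.png',cv2.hconcat(a)[:,:,::-1])
E
```

```text
time_s: 4.42
position: [0.4896, 0.0927, 0.0496]
ee_rot: [3.14, 0.002, 1.681]
contact_force: [-2.0, -0.2, 9.2]
grip_width: -0.0002
4.4167 [0.48961708 0.09272453 0.04960665] [3.14027329e+00 2.46004790e-03 1.68082474e+00] F [-2.03218195 -0.18197643  9.24237553] along 0.03630632098445753 across -0.001364762800944341 w -0.00016786673035366678
0 shares xyz to z=.1: [-0.24289947 -0.00763484 -0.3353695 ]
0.006 shares xyz to z=.1: [-0.20289918 -0.00780342 -0.33546812]
```

View pics/c2.png

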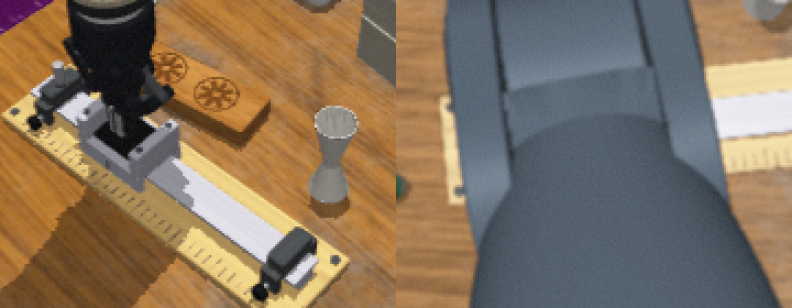

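The slider has moved along with the pad down. About 43 mm is left, so I'll go most of the way and then creep.

```bash
python3 -m crank '[[[0.015,0,0,0,0,0,1],[0.04,0,0,0,0,0,1],[0.07,0,0,0,0,0,1],[0.1,0,0,0,0,0,1],[0.13,0,0,0,0,0,1],[0.16,0,0,0,0,0,1],[0.19,0,0,0,0,0,1],[0.21,0,0,0,0,0,1],[0.23,0,0,0,0,0,1],[0.24,0,0,0,0,0,1],[0.24,0,0,0,0,0,1]]]' && python3 rel.py && python3 -m crank '[[[0.01,0,0,0,0,0,1],[0.02,0,0,0,0,0,1],[0.025,0,0,0,0,0,1],[0.025,0,0,0,0,0,1]]]' && python3 -m crank '[[[0.01,0,0,0,0,0,1],[0.02,0,0,0,0,0,1],[0.02,0,0,0,0,0,1]]]'
```

```text
time_s: 5.43
position: [0.4855, 0.1286, 0.05]
ee_rot: [3.14, 0.002, 1.681]
contact_force: [-2.4, 0.9, 8.4]
grip_width: -0.0002
5.4333 [0.4854621  0.12855139 0.04997121] [3.14012621e+00 2.25525019e-03 1.68101097e+00] F [-2.36855659  0.9264099   8.35140193] along 0.07237397305040999 across -0.0013210493740072543 w -0.00019090109354798112
0 shares xyz to z=.1: [-0.48326647 -0.0063741  -0.33244593]
0.006 shares xyz to z=.1: [-0.44326613 -0.00653523 -0.33253637]
time_s: 5.77
position: [0.485, 0.1324, 0.0505]
ee_rot: [3.14, 0.002, 1.681]
contact_force: [-2.1, -0.6, 8.8]
grip_width: -0.0003
time_s: 6.02
position: [0.4847, 0.1354, 0.051]
ee_rot: [3.139, 0.002, 1.681]
contact_force: [-2.0, -0.9, 9.2]
grip_width: -0.0002
```

The height is creeping up, so I'll correct it while inching on.

```bash
python3 -m crank '[[[0,0,0.01,0,0,0,1],[0.01,0,0.012,0,0,0,1],[0.02,0,0.012,0,0,0,1],[0.02,0,0.012,0,0,0,1]]]' && python3 -m crank '[[[0.01,0,0.003,0,0,0,1],[0.02,0,0.003,0,0,0,1],[0.02,0,0.003,0,0,0,1]]]' && python3 rel.py;  python3 - <<'E'
from station import cams
import cv2
a=[]
for n,(r,c) in {'scene':(180,170),'top':(180,150)}.items():
    a.append(cv2.resize(cams.read_camera(n)['img'][r:r+110,c:c+140],None,fx=2.8,fy=2.8,interpolation=3))
cv2.imwrite('pics/c3.png',cv2.hconcat(a)[:,:,::-1])
E
```

```text
time_s: 6.35
position: [0.4844, 0.1378, 0.0497]
ee_rot: [3.139, 0.004, 1.681]
contact_force: [-0.1, -3.5, 8.8]
grip_width: 0.0
time_s: 6.6
position: [0.4843, 0.1399, 0.0497]
ee_rot: [3.138, 0.006, 1.68]
contact_force: [0.6, -4.9, 8.7]
grip_width: -0.0004
6.6 [0.48434184 0.13993016 0.04971952] [3.13764051 0.00588366 1.68015038] F [ 0.61216186 -4.88442708  8.7125133 ] along 0.08380648971076926 across -0.0015052576557055362 w -0.00036212944450628393
0 shares xyz to z=.1: [-0.56070419 -0.00598971 -0.3319362 ]
0.006 shares xyz to z=.1: [-0.5207046  -0.00618447 -0.33217232]
```

View pics/c3.png

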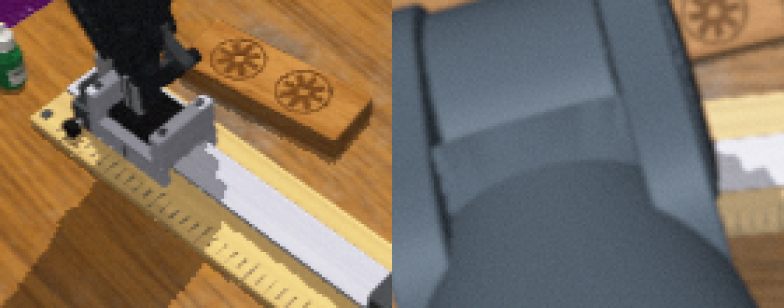

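The force along the rail rose from 1 N to 5 N at the expected travel, so the slider is against the stop. I'll lift straight up with a slight forward hold, so the slider stays there while the brake grips.

```bash
python3 -m crank '[[[0.012,0,-0.01,0,0,0,1],[0.012,0,-0.025,0,0,0,1],[0.012,0,-0.045,0,0,0,1],[0.01,0,-0.07,0,0,0,1],[0,0,-0.1,0,0,0,1],[0,0,-0.2,0,0,0,1],[0,0,-0.4,0,0,0,1],[0,0,-0.6,0,0,0,1],[0,0,-0.8,0,0,0,1],[0,0,-1,0,0,0,1]]]' && python3 -m crank '[[[-0.2,-0.1,-0.1,0,0,0,1],[-0.45,-0.2,-0.1,0,0,0,1],[-0.7,-0.3,-0.1,0,0,0,1],[-0.95,-0.4,-0.1,0,0,0,1],[-1,-0.6,-0.1,0,0,0,1],[-1,-0.8,-0.1,0,0,0,1],[-1,-0.8,-0.1,0,0,0,1]]]'; python3 -m crank '[[[-0.25,0,0,0,0,0,1],[-0.5,0,0,0,0,0,1],[-0.75,0,0,0,0,0,1],[-1,0,0,0,0,0,1],[-1,0,0,0,0,0,1],[-1,0,0,0,0,0,1]]]'
python3 - <<'E'
from station import cams
from h import *
a=[]
for n,(r,c) in {'scene':(180,170),'top':(190,150)}.items():
    d=cams.read_camera(n); np.savez(n+'1.npz',**d)
    a.append(cv2.resize(d['img'][r:r+110,c:c+140],None,fx=2.8,fy=2.8,interpolation=3))
cv2.imwrite('pics/c4.png',cv2.hconcat(a)[:,:,::-1])
P=cloud(d); g=d['img'].max(2); m=(g<60).astype(np.uint8); m[:215]=0;m[265:]=0;m[:,:215]=0;m[:,300:]=0
n,l,st,c=cv2.connectedComponentsWithStats(m)
for i in range(1,n):
    if st[i,4]>200:
        p=ray(d,c[i],.056)[0]; print(st[i],p,'along to stop',(np.array([.47704,.18171,.054])-p)@[-.114,.9935,0],'pad z',np.median(P[...,2][l==i]))
P0=cloud(np.load('top.npz'));print('pad z before',np.median(P0[230:245,270:286,2]))
E
```

```text
time_s: 7.53
position: [0.4831, 0.1406, 0.2012]
ee_rot: [3.138, 0.006, 1.68]
contact_force: [1.9, 0.3, 0.0]
grip_width: 0.0
time_s: 8.12
position: [0.3749, -0.0225, 0.2165]
ee_rot: [-3.142, 0.005, 1.678]
contact_force: [-0.3, 0.1, -0.2]
grip_width: -0.0001
time_s: 8.62
position: [0.3909, -0.1731, 0.2171]
ee_rot: [-3.141, 0.005, 1.674]
contact_force: [-0.5, 0.2, -0.3]
grip_width: -0.0001
[225 231  28  22 516] [0.48358208 0.13167658 0.056     ] along to stop 0.0504539985264751 pad z 0.056408512410442216
pad z before 0.05643779446981799
```

View pics/c4.png

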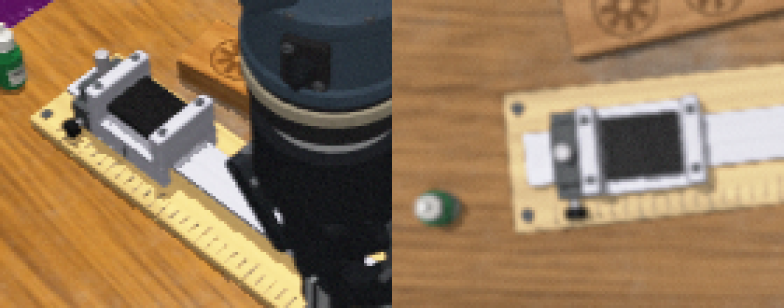

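The slider's left end meets the pin stop with no gap, and the pad is up. The bottle is at (166,265) and the mould is where it was. Handing in.

```bash
python3 -c "
from station import arm
s=arm.state();print(s['time_s'],s['contact_force']);print(arm.job_done())"
```

```text
8.7167 [-0.28062175  0.56044745 -0.16358535]
the job is handed in; nothing more can be done
None
```

The slider is set against the stop with the pin, and the brake should be holding again. I handed the job in at 8.7 s, with the arm clear of everything.

**What I did:** With the fingers shut, I pressed the pad down about 6 mm at roughly 9 N to free the brake. Keeping it pressed, I moved the slider about 74 mm until the force along the rail rose from 1 N to about 5 N. I then lifted straight up with a slight forward hold and moved away.

**Last checks:**
- **Slider:** the picture shows no gap between it and the pin stop. The measured middle-to-middle distance is 50.5 mm against the nominal 52 mm. I put that 1.5 mm difference down to camera calibration (good to about 2 mm) and reading the stop's position by eye.
- **Pad:** its top is back at 56.4 mm, the same as before I started. I did not test the brake's grip directly.
- **Other objects:** in the last picture the bottle is where it was, and what shows of the mould looks unmoved. The jigger was outside that picture; the arm did not go near it.

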